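# Make up the seat kit and the trim kit

### The job

Make up the two repair kits from the loose stock on the bench: in the tray with three compartments stand the tall bottle in the middle compartment, with the spray-gun cup in the compartment on one side of it and the sanding block in the one on the other side (either way round); in the tray with two compartments put the jar in one and the rectangular can in the other. Each thing ends released, upright the same way up as it stands now, flat on the floor of its own compartment. Leave the tape roll, the mug and the brush where they are.

Things in the scene. Friction and masses are not known exactly. Their poses are not given: they have to be found in the camera images.
- seat_tray: Kit tray with three compartments in a row, bare aluminium with a dark liner in each compartment, fixed to the bench, 120 x 268 mm and 18 mm high. Origin: centre of its underside, z up; the row runs along its y axis, so compartment centres lie at y = -88, 0 and +88 mm, x = 0. Each compartment is 112 mm (x) by 84 mm (y) inside; walls and dividers 4 mm thick; its floor is 4 mm above the bench, the walls rise 14 mm above that floor.
- trim_tray: Kit tray with two compartments in a row, bare aluminium with a dark liner in each compartment, fixed to the bench, 120 x 180 mm and 18 mm high. Origin: centre of its underside, z up; the row runs along its y axis, compartment centres at y = -44 and +44 mm, x = 0. Compartments, walls and floor as in the three-compartment tray (112 mm in x by 84 mm in y inside, floor 4 mm above the bench, walls 14 mm above the floor).
- bottle_mid (a point): Tall round white plastic bottle, 52 mm diameter up to 95 mm high, with a black cap 32 mm in diameter from 100 to 120 mm; about 0.18 kg, standing upright. The point is on its axis, half-way up (60 mm above its underside); z up.
- gun_cup_mid (a point): White cup of a gravity-feed spray gun, standing upside down on its black lid (56 mm diameter): body 53 mm in diameter up to 45 mm high, a cone to 60 mm, then an upright bare-metal neck 24 mm in diameter from 60 to 85 mm high, good to grip; about 0.07 kg. The point is on its axis, half-way up (42.5 mm above its underside); z up, towards the neck.
- block_mid (a point): Hand sanding block: dark rubber sole 90 x 44 mm and 10 mm thick, and on it a cork grip 80 mm long, 32 mm wide that reaches 42 mm above the bench; about 0.09 kg. The point is at its centre, half-way up (21 mm above its underside); x along its 90 mm length, z up. It fits a compartment only with its length along the tray's x axis.
- jar_mid (a point): Small squat amber glass jar, 47 mm in diameter up to 32 mm high, under a black screw lid 50 mm in diameter from 32 to 54 mm high; about 0.13 kg. The point is on its axis, half-way up (27 mm above its underside); z up.
- can_mid (a point): Rectangular bare-steel solvent can, 60 mm (its x) by 38 mm (its y) and 80 mm high, with a black cap 20 mm in diameter and 12 mm high on top, 14 mm off centre towards +x; about 0.2 kg. The point is at the centre of the steel body (40 mm above its underside); z up.
- tape: Bystander: roll of masking tape lying flat, 90 mm in diameter, 72 mm hole, 25 mm high. Origin: centre of its underside. To be left alone.
- mug: Bystander: white mug 80 mm in diameter, 90 mm high, its handle to its +y. Origin: centre of its underside. To be left alone.
- brush: Bystander: flat paint brush lying on the bench beyond the trays, 200 x 42 mm and 20 mm high, long way along its own x axis. To be left alone.
Mind the look-alikes: they are no part of the job. What is shaped like the part that bears gun_cup_mid but yellow is not meant.

How it is judged:
By the outcome, as a careful person would: the job done as asked, in the order asked, and still so for the second after the job is handed in, with the robot touching nothing.
It also fails if it takes over 115 s, if anything falls off the work surface, if the arm or the gripper's body presses on something with over 40 N, if the wrist force passes 120 N, or if a joint passes its speed limit or range.

### The arm

A 6-joint arm with a two-finger parallel gripper is mounted at the origin on the work surface. World frame = base frame: x ahead of the robot, y to its left, z up, the work surface at z = 0. Lengths are in m, angles in rad, forces in N, time in s.
With the tool pointing down it reaches from about 0.225 to 0.875 m from the base axis. Payload 3.4 kg.
Tool frame: the origin (TCP) lies between the finger pads; the fingertips stand 19 mm ahead of it and the grasp point (between the pads) is the TCP; z points along the fingers, y is the line along which they close (so a half turn about z gives the same grasp; the last joint's range is limited). The gripper opens to 85 mm and grips with 20 to 120 N. Pads are 22 mm wide; open, the fingers measure 114 mm over their backs; the gripper's body (76 mm by 85 mm) begins 54 mm behind the grasp point. The pads swing forward as they close: fully open they stand 13 mm farther back than shut.
Start: joints at [-1.388, 0.276, 1.505, -0, 1.361, -0.121], TCP at [0.172, -0.549, 0.25] pointing down, gripper open.
Joint ranges: [-2.89, 2.89], [-0.75, 2.08], [0.22, 2.7], [-1.18, 4.32], [0.11, 2.71], [-2.7, 2.7]. Speed limits (rad/s): [2.57, 2.57, 3.14, 3.14, 3.14, 3.14].

### API

Orientations are given as a unit quaternion [w, x, y, z].
In Python, from rig import get_state, imaging, ticket gives the robot as it stands. The module is installed in compiled form; this text tells all that it offers.
- The arm moves only by the shell command python3 -m inch 'ROWS' [FORCE]. ROWS is JSON, a list of rows, each an object with "claw": the opening, from -1 (shut) to 1 (fully open); "travel": the shift along the world's x, y, z in units of 200 mm (1.0 is 200 mm), a list of three; "turn": the turn about the world's z in units of 180 degrees (1.0 is 180 degrees). A call has 1 to 5 rows; each row is the pose to reach, as a shift and turn from the pose commanded when the call began, turning the shorter way round; what a row does not reach only later rows make up. A row lasts 1/10 s, in which the tool goes at most 50 mm and 8.59 degrees, less where a joint would pass 70% of its speed; a pose out of reach is approached as far as the arm can. A call with a number of a shift or a turn outside -1 to 1 is refused whole. A call with a gripper value outside its range is refused whole. The fingers move at their own pace and stop on an object; FORCE is the grip in N (left out, the last holds). Time passes only in rows, so rows that repeat a pose let the fingers close. It gives the time, the measured TCP pose, the force, the opening and the grip force at its end, in the units of the state.
- get_state(): the state, without advancing time (a new reading comes with each control period).
- imaging.get_image(name): name is "scene" or "top" or "wrist"; returns the picture (400x640x3 uint8, red, green, blue); there is no depth.
- imaging.camera_params(name): a dict with "camera_matrix" (3x3 intrinsics, pixels), "cam_to_world" (4x4, takes a point from camera to world coordinates); the wrist camera has in their place "T_tool_cam" (4x4, takes a point from camera to tool coordinates, whose origin is the TCP and whose axes are the flange's). Camera axes: x right, y down, z forward; pixel columns grow to the right and rows downward; lengths in m; the calibration is good to about 2 mm. The wrist camera is an equidistant fisheye: a pixel r from the principal point sees the ray r / f radians off the axis. A picture is of the moment at which its call begins: read the wrist's pose just before it. camera_params takes no time and is no camera call.
- ticket.sign_off(): hands the job in; it is judged then, once.
The state is a dict: "clock": time; "qpos": joint angles; "qd": joint speeds; "effort": joint torques, N m; "position": TCP position; "ee_rot": TCP orientation; "contact_force": force on the tool from outside, world axes, zero at the start; "moment": the same for the moment, N m; "width": finger opening in m; "gripper_force": force on a finger pad.
Only numpy, scipy, OpenCV 4.12 (cv2) and the standard library are available. Lean on these libraries where they do the work, as an engineer would, in place of code of your own. Each camera call takes 0.05 s, during which the arm holds its last target. There are 200 camera calls.

## Working session

There is one attempt and no reset: what is moved stays moved. The work goes in short steps, Python scripts to look and compute and a shell command to move; the robot and the scene stay as the last step left them, time stands still between calls to the robot, and variables do not carry over. Pictures are saved under pics/ and viewed, at most 16 in all, crops included, and the job is handed in when it is done.

```bash
mkdir -p pics; python3 - <<'E'
from rig import get_state, imaging
import cv2,numpy as np
for n in("scene","top"):
    cv2.imwrite(f"pics/{n}0.png",imaging.get_image(n)[:,:,::-1]); p=imaging.camera_params(n);print(n,np.round(p["camera_matrix"],1).tolist(),np.round(p["cam_to_world"],3).tolist())
print({k:np.round(v,3).tolist() for k,v in imaging.camera_params("wrist").items()})
print(get_state())
E
```

```text
scene [[365.3, 0.0, 322.8], [0.0, 365.3, 197.0], [0.0, 0.0, 1.0]] [[0.731, 0.544, -0.411, 0.94], [0.682, -0.577, 0.449, -0.392], [0.007, -0.609, -0.794, 0.794], [0.0, 0.0, 0.0, 1.0]]
top [[400.5, 0.0, 311.9], [0.0, 400.5, 204.2], [0.0, 0.0, 1.0]] [[-0.02, -0.998, 0.06, 0.48], [-1.0, 0.02, -0.003, 0.0], [0.002, -0.06, -0.998, 1.179], [0.0, 0.0, 0.0, 1.0]]
{'camera_matrix': [[309.707, 0.0, 321.796], [0.0, 309.707, 201.111], [0.0, 0.0, 1.0]], 'T_tool_cam': [[0.001, -0.949, -0.317, 0.081], [1.0, 0.001, 0.001, -0.0], [-0.0, -0.317, 0.949, -0.122], [0.0, 0.0, 0.0, 1.0]]}
{'clock': 0.1, 'qpos': array([-1.38801107e+00,  2.76506475e-01,  1.50601234e+00, -2.57802140e-05,
        1.36071006e+00, -1.21071547e-01]), 'qd': array([ 0.00183835, -0.00012249, -0.00245934, -0.00159125,  0.000351  ,
        0.00048922]), 'effort': array([ 1.68978928e-03, -4.17698157e+01, -2.46404564e+01, -1.65060437e-04,
        5.75768208e-03,  3.10531948e-05]), 'position': array([ 0.17190641, -0.54823044,  0.24953829]), 'ee_rot': array([-8.17330314e-04,  9.88480324e-01,  1.51347216e-01, -3.78387396e-05]), 'contact_force': array([0.0272723 , 0.05728499, 0.02847925]), 'moment': array([ 0.01892261, -0.01003658, -0.00257858]), 'gripper_force': 0.0, 'width': 0.08565003522625236}
```

View pics/top0.png

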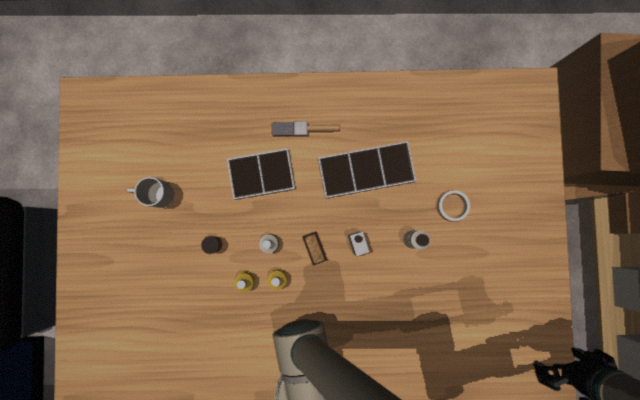

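View pics/scene0.png

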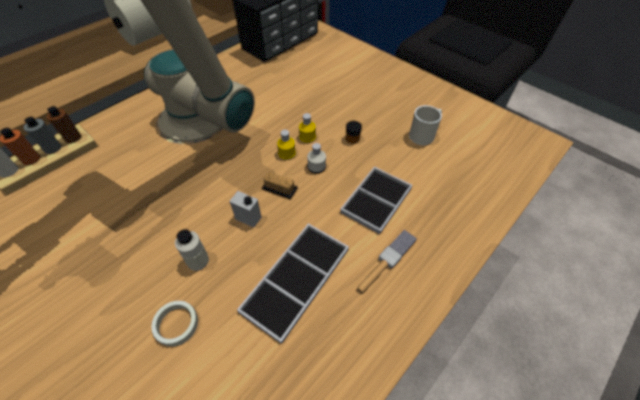

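```bash
cat > h.py <<'E'
import numpy as np, cv2
from rig import get_state, imaging
from scipy.spatial.transform import Rotation as R
def ray(n,uv,st=None):
    p=imaging.camera_params(n);K=p["camera_matrix"];u=(uv[0]-K[0,2])/K[0,0];v=(uv[1]-K[1,2])/K[1,1]
    if n=="wrist":
        th=np.hypot(u,v);d=np.array([u/th*np.sin(th),v/th*np.sin(th),np.cos(th)]) if th>1e-9 else np.array([0,0,1.])
        st=st or get_state();T=np.eye(4);q=st["ee_rot"];T[:3,:3]=R.from_quat([q[1],q[2],q[3],q[0]]).as_matrix();T[:3,3]=st["position"]
        T=T@p["T_tool_cam"]
    else: d=np.array([u,v,1.]);T=p["cam_to_world"]
    return T[:3,3],T[:3,:3]@d
def onz(n,uv,z,st=None):
    o,d=ray(n,uv,st);return (o+d*(z-o[2])/d[2])[:2]
E
python3 - <<'E'
from h import *
im=cv2.imread("pics/top0.png");hsv=cv2.cvtColor(im,cv2.COLOR_BGR2HSV)
dark=(hsv[...,2]<60).astype(np.uint8); 
def show(name,mask,box,z,amin):
    x0,y0,x1,y1=box;m=np.zeros_like(mask);m[y0:y1,x0:x1]=mask[y0:y1,x0:x1]
    for c in cv2.findContours(m,cv2.RETR_EXTERNAL,cv2.CHAIN_APPROX_NONE)[0]:
        if cv2.contourArea(c)<amin: continue
        r=cv2.minAreaRect(c);b=np.array([onz("top",p,z) for p in cv2.boxPoints(r)])
        e=b[1]-b[0],b[2]-b[1];L=[np.linalg.norm(k) for k in e];k=e[int(L[1]>L[0])]
        print(name,np.round(r[0],1),np.round(b.mean(0),4),np.round(L,3),"long ang",round(np.degrees(np.arctan2(k[1],k[0])),1))
show("trays",dark,(220,135,425,205),.004,300)
ns=(hsv[...,1]<70).astype(np.uint8)
show("jar",dark,(195,230,227,260),.054,30)
show("cup",ns,(255,228,284,258),.03,30)
show("block",(hsv[...,2]<75).astype(np.uint8),(298,226,332,270),.01,30)
show("can",ns,(342,226,375,260),.08,30)
show("bottle cap",dark,(405,225,435,255),.12,20)
s=np.vstack([im[130:270,190:440]]);cv2.imwrite("pics/crop1.png",cv2.resize(s,None,fx=3.2,fy=3.2,interpolation=cv2.INTER_CUBIC))
E
```

```text
trays [245.5 175.8] [0.6378 0.191 ] [0.08  0.107] long ang -171.3
trays [337.  174.3] [ 0.6368 -0.0792] [0.079 0.107] long ang -170.9
trays [275.2 170.8] [0.651  0.1031] [0.079 0.108] long ang -171.6
trays [366.5 168.8] [ 0.6515 -0.1665] [0.079 0.108] long ang -170.5
trays [395.8 163.5] [ 0.6655 -0.2538] [0.078 0.108] long ang -170.7
jar [211.5 244.5] [0.4398 0.2798] [0.053 0.042] long ang -91.2
cup [268.5 243. ] [0.4399 0.1231] [0.054 0.051] long ang -91.2
block [314.4 247.7] [ 0.423  -0.0079] [0.042 0.087] long ang -160.1
can [358.8 243.2] [ 0.4359 -0.1288] [0.042 0.061] long ang -163.1
bottle cap [422.  239.5] [ 0.4439 -0.2911] [0.026 0.024] long ang -91.2
```

View pics/crop1.png

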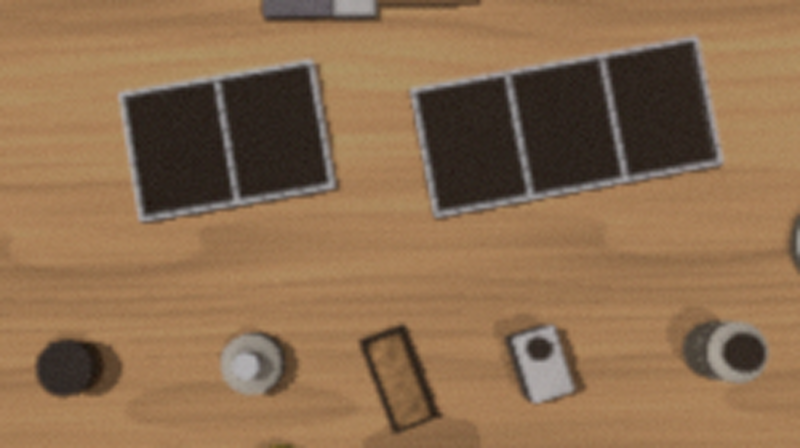

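The top view shows the trays (compartments dark, centres near u 245/275 and 337/366/396), jar (211,245), white cup (269,243), block (315,248), can (359,243) and bottle (418,239). The measured sizes match those given, so I'm moving above the bottle.

```bash
python3 -m inch '[{"claw":1,"travel":[0.68,0.645,0],"turn":-0.0456},{"claw":1,"travel":[0.68,0.645,0],"turn":-0.0456},{"claw":1,"travel":[0.68,0.645,0],"turn":-0.0456},{"claw":1,"travel":[0.68,0.645,0],"turn":-0.0456},{"claw":1,"travel":[0.68,0.645,0],"turn":-0.0456}]' 40
python3 -m inch '[{"claw":1,"travel":[0.68,0.645,0],"turn":0},{"claw":1,"travel":[0.68,0.645,0],"turn":0},{"claw":1,"travel":[0.68,0.645,0],"turn":0},{"claw":1,"travel":[0.68,0.645,0],"turn":0},{"claw":1,"travel":[0.68,0.645,0],"turn":0}]'
cat >> h.py <<'E'
def shot(name):
    st=get_state();im=imaging.get_image("wrist")[:,:,::-1].copy();cv2.imwrite(f"pics/{name}.png",im);np.save(f"pics/{name}.npy",np.r_[st["position"],st["ee_rot"]]);return st,im
def load(name):
    a=np.load(f"pics/{name}.npy");return dict(position=a[:3],ee_rot=a[3:]),cv2.imread(f"pics/{name}.png")
E
python3 -c "
from h import *
shot('w1')"
```

```text
clock: 0.6
position: [0.3106, -0.4159, 0.2501]
ee_rot: [-0.001, 0.997, 0.083, 0.001]
contact_force: [0.2, -0.6, -0.8]
width: 0.0856
gripper_force: 0.0
clock: 1.1
position: [0.4464, -0.2882, 0.25]
ee_rot: [-0.001, 0.997, 0.083, 0.001]
contact_force: [0.4, -0.4, 0.1]
width: 0.0855
gripper_force: 0.0
```

View pics/w1.png

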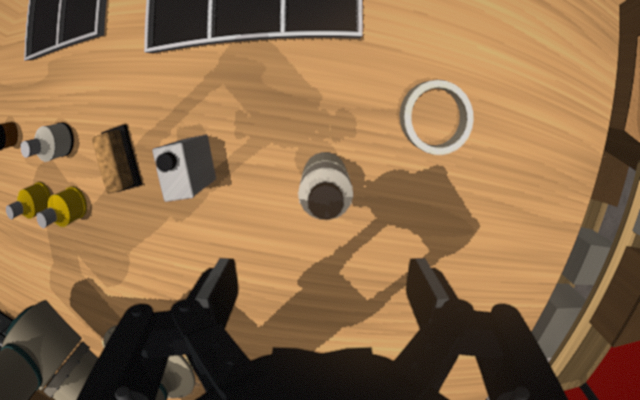

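The cap top is at about (327,200) and the bottle stands upright between the fingers' directions. Next I'm computing its position.

```bash
python3 - <<'E'
from h import *
st,im=load('w1')
print(onz('wrist',(327,200),.12,st), get_state()['position'], get_state()['position'])
hsv=cv2.cvtColor(im,cv2.COLOR_BGR2HSV)
m=np.zeros(im.shape[:2],np.uint8);m[150:225,295:360]=(hsv[150:225,295:360,2]<75)
for c in cv2.findContours(m,cv2.RETR_EXTERNAL,cv2.CHAIN_APPROX_NONE)[0]:
    if cv2.contourArea(c)>200:
        (x,y),r=cv2.minEnclosingCircle(c);print(x,y,r,onz('wrist',(x,y),.12,st),onz('wrist',(x+r,y),.12,st)-onz('wrist',(x-r,y),.12,st))
E
```

```text
[ 0.44525129 -0.29266701] [ 0.44480568 -0.28986871  0.24991166] [ 0.44480568 -0.28986871  0.24991166]
325.12567138671875 200.10928344726562 18.438753128051758 [ 0.44488759 -0.29109729] [ 0.00524748 -0.03125003]
```

```bash
python3 -m inch '[{"claw":1,"travel":[0,-0.005,-0.25],"turn":0},{"claw":1,"travel":[0,-0.005,-0.5],"turn":0},{"claw":1,"travel":[0,-0.005,-0.75],"turn":0},{"claw":1,"travel":[0,-0.005,-0.85],"turn":0},{"claw":1,"travel":[0,-0.005,-0.85],"turn":0}]' 40
python3 -m inch '[{"claw":-1,"travel":[0,0,0],"turn":0},{"claw":-1,"travel":[0,0,0],"turn":0},{"claw":-1,"travel":[0,0,0],"turn":0},{"claw":-1,"travel":[0,0,0],"turn":0},{"claw":-1,"travel":[0,0,0],"turn":0}]'
```

```text
clock: 1.65
position: [0.4406, -0.2914, 0.0768]
ee_rot: [-0.003, 0.997, 0.079, -0.003]
contact_force: [0.6, -0.5, 0.5]
width: 0.085
gripper_force: 0.0
clock: 2.15
position: [0.445, -0.2929, 0.0824]
ee_rot: [0.002, 0.997, 0.08, 0.001]
contact_force: [-2.2, 0.4, 7.2]
width: 0.0509
gripper_force: 41.5
```

```bash
python3 -m inch '[{"claw":-1,"travel":[0,0,0.2],"turn":0},{"claw":-1,"travel":[0,0,0.4],"turn":0},{"claw":-1,"travel":[0.25,0.155,0.4],"turn":0},{"claw":-1,"travel":[0.45,0.28,0.4],"turn":0},{"claw":-1,"travel":[0.65,0.405,0.4],"turn":0}]'
python3 -m inch '[{"claw":-1,"travel":[0.2,0.12,0],"turn":0},{"claw":-1,"travel":[0.38,0.2175,0],"turn":0},{"claw":-1,"travel":[0.38,0.2175,0],"turn":0},{"claw":-1,"travel":[0.38,0.2175,0],"turn":0}]'
python3 -c "
from h import *
shot('w2')
for i in range(3):print(get_state()['position'])"
```

```text
clock: 2.65
position: [0.5726, -0.2118, 0.1616]
ee_rot: [0.001, 0.997, 0.08, 0.001]
contact_force: [-0.1, -2.2, -2.2]
width: 0.0514
gripper_force: 43.0
clock: 3.05
position: [0.6475, -0.1679, 0.16]
ee_rot: [0.0, 0.997, 0.081, -0.001]
contact_force: [-0.6, 0.2, -2.4]
width: 0.0505
gripper_force: 42.9
[ 0.64666129 -0.16860762  0.16000451]
[ 0.64666129 -0.16860762  0.16000451]
[ 0.64666129 -0.16860762  0.16000451]
```

View pics/w2.png

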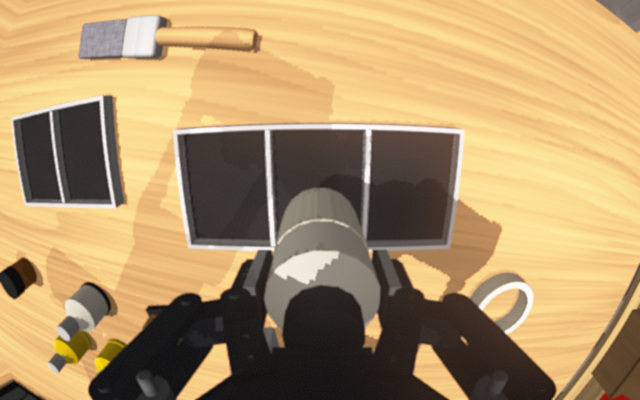

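The bottle is held upright over the middle compartment. The tray's corners are near (177,131), (463,130), (190,248) and (450,247).

```bash
python3 - <<'E'
from h import *
st,_=load('w2')
P=np.array([onz('wrist',p,.018,st) for p in [(177,131),(463,130),(450,247),(190,248)]])
print(P.round(4),P.mean(0))
y=(P[0]-P[1]);print(np.linalg.norm(y),np.linalg.norm(P[1]-P[2]),np.degrees(np.arctan2(y[1],y[0]))-90)
E
```

```text
[[ 0.6855 -0.0275]
 [ 0.7287 -0.2848]
 [ 0.613  -0.3057]
 [ 0.5686 -0.0444]] [ 0.64895816 -0.16559483]
0.26094973760299967 0.11752283202359513 9.519034372281837
```

```bash
python3 -m inch '[{"claw":-1,"travel":[0.01,0.005,-0.2],"turn":0},{"claw":-1,"travel":[0.01,0.005,-0.33],"turn":0},{"claw":-1,"travel":[0.01,0.005,-0.375],"turn":0},{"claw":-1,"travel":[0.01,0.005,-0.38],"turn":0},{"claw":-1,"travel":[0.01,0.005,-0.38],"turn":0}]'
python3 -m inch '[{"claw":0.6,"travel":[0,0,0],"turn":0},{"claw":0.6,"travel":[0,0,0],"turn":0},{"claw":0.6,"travel":[0,0,0],"turn":0},{"claw":0.6,"travel":[0,0,0.1],"turn":0},{"claw":0.6,"travel":[0,0,0.3],"turn":0}]'
python3 -m inch '[{"claw":0.6,"travel":[0,0,0.25],"turn":0},{"claw":0.6,"travel":[0,0,0.5],"turn":0},{"claw":0.6,"travel":[0,0,0.62],"turn":0},{"claw":0.6,"travel":[-0.1,0.22,0.62],"turn":0},{"claw":0.6,"travel":[-0.2,0.44,0.62],"turn":0}]'
```

```text
clock: 3.6
position: [0.6481, -0.1684, 0.0858]
ee_rot: [-0.0, 0.997, 0.08, -0.0]
contact_force: [-1.7, 1.9, 2.4]
width: 0.0515
gripper_force: 42.1
clock: 4.1
position: [0.647, -0.1673, 0.1412]
ee_rot: [-0.002, 0.997, 0.08, -0.004]
contact_force: [0.7, -0.1, 0.3]
width: 0.0679
gripper_force: 0.0
clock: 4.6
position: [0.6098, -0.0802, 0.2693]
ee_rot: [0.0, 0.997, 0.079, 0.001]
contact_force: [-0.4, 0.2, -1.0]
width: 0.0681
gripper_force: 0.0
```

```bash
python3 -m inch '[{"claw":0.6,"travel":[-0.86,1.0,-0.1],"turn":0},{"claw":0.6,"travel":[-0.86,1.0,-0.1],"turn":0},{"claw":0.6,"travel":[-0.86,1.0,-0.1],"turn":0},{"claw":0.6,"travel":[-0.86,1.0,-0.1],"turn":0},{"claw":0.6,"travel":[-0.86,1.0,-0.1],"turn":0}]'
python3 -m inch '[{"claw":0.1,"travel":[-0.07,0.08,0],"turn":0},{"claw":0.1,"travel":[-0.07,0.08,0],"turn":0},{"claw":0.1,"travel":[-0.07,0.08,0],"turn":0}]'
python3 -c "
from h import *
shot('w3')"
```

```text
clock: 5.1
position: [0.4453, 0.1103, 0.2494]
ee_rot: [-0.0, 0.997, 0.08, 0.0]
contact_force: [0.5, 1.0, 0.1]
width: 0.0681
gripper_force: 0.0
clock: 5.4
position: [0.4332, 0.1251, 0.2498]
ee_rot: [0.0, 0.997, 0.081, 0.001]
contact_force: [0.1, -0.4, 0.2]
width: 0.047
gripper_force: 0.0
```

View pics/w3.png

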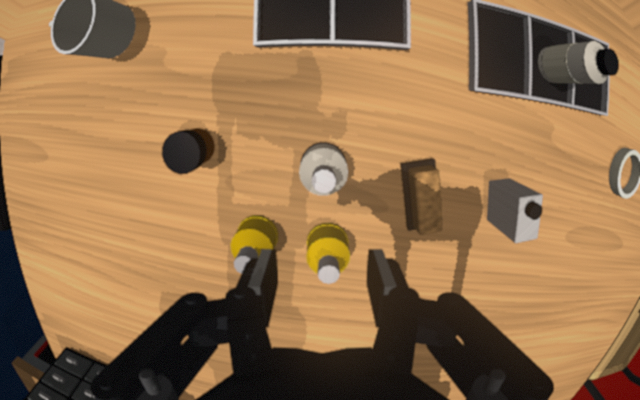

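The bottle stands in its compartment. The white cup's neck top is near (323,181), the jar lid at (182,152), the block around (422,197) and the can's top around (522,217).

```bash
python3 - <<'E'
from h import *
st,im=load('w3');hsv=cv2.cvtColor(im,cv2.COLOR_BGR2HSV)
def blob(m,box,z,amin,n):
    x0,y0,x1,y1=box;k=np.zeros(m.shape,np.uint8);k[y0:y1,x0:x1]=m[y0:y1,x0:x1]
    for c in cv2.findContours(k,cv2.RETR_EXTERNAL,cv2.CHAIN_APPROX_NONE)[0]:
        if cv2.contourArea(c)>amin:
            M=cv2.moments(c);u=(M['m10']/M['m00'],M['m01']/M['m00']);r=cv2.minAreaRect(c)
            b=np.array([onz('wrist',p,z,st) for p in cv2.boxPoints(r)]);e=[b[1]-b[0],b[2]-b[1]];L=[np.linalg.norm(i) for i in e];l=e[int(L[1]>L[0])]
            print(n,np.round(u),onz('wrist',u,z,st).round(4),b.mean(0).round(4),np.round(L,3),round(np.degrees(np.arctan2(l[1],l[0]))%180,1))
blob((hsv[...,2]>205)&(hsv[...,1]<60),(300,160,350,200),.085,40,'neck')
print(onz('wrist',(323,181),.085,st))
blob(hsv[...,2]<60,(155,120,205,180),.05,100,'jar')
blob((hsv[...,1]>70)&(hsv[...,2]>70),(403,160,443,236),.042,50,'cork?')
blob((hsv[...,2]>165)&(hsv[...,1]<60),(480,170,550,250),.08,50,'cantop')
print(get_state()['position'])
E
```

```text
neck [324. 181.] [0.4392 0.1239] [0.4393 0.1234] [0.018 0.02 ] 9.9
[0.43915247 0.12481658]
jar [185. 150.] [0.4418 0.282 ] [0.4405 0.2844] [0.052 0.047] 95.5
cork? [427. 200.] [ 0.4263 -0.001 ] [0.4265 0.004 ] [0.047 0.094] 16.5
cantop [527. 223.] [ 0.4303 -0.1261] [ 0.4347 -0.1281] [0.063 0.036] 15.5
[0.43372921 0.12470105 0.24975973]
```

```bash
python3 -m inch '[{"claw":0.1,"travel":[0.025,-0.005,-0.25],"turn":0},{"claw":0.1,"travel":[0.025,-0.005,-0.5],"turn":0},{"claw":0.1,"travel":[0.025,-0.005,-0.75],"turn":0},{"claw":0.1,"travel":[0.025,-0.005,-0.83],"turn":0},{"claw":0.1,"travel":[0.025,-0.005,-0.83],"turn":0}]' 30
python3 -m inch '[{"claw":-1,"travel":[0,0,0],"turn":0},{"claw":-1,"travel":[0,0,0],"turn":0},{"claw":-1,"travel":[0,0,0],"turn":0},{"claw":-1,"travel":[0,0,0],"turn":0}]'
```

```text
clock: 5.95
position: [0.4367, 0.1227, 0.0806]
ee_rot: [0.0, 0.997, 0.079, -0.003]
contact_force: [-0.0, -0.0, 0.9]
width: 0.0472
gripper_force: 0.0
clock: 6.35
position: [0.4387, 0.1242, 0.0846]
ee_rot: [0.0, 0.997, 0.08, 0.001]
contact_force: [0.1, -0.2, 1.9]
width: 0.0231
gripper_force: 30.2
```

```bash
python3 -m inch '[{"claw":-1,"travel":[0,0,0.2],"turn":0},{"claw":-1,"travel":[0,0,0.4],"turn":0},{"claw":-1,"travel":[0.16,-0.165,0.4],"turn":0},{"claw":-1,"travel":[0.32,-0.33,0.4],"turn":0},{"claw":-1,"travel":[0.48,-0.495,0.4],"turn":0}]'
python3 -m inch '[{"claw":-1,"travel":[0.16,-0.165,0],"turn":0},{"claw":-1,"travel":[0.32,-0.33,0],"turn":0},{"claw":-1,"travel":[0.505,-0.52,0],"turn":0},{"claw":-1,"travel":[0.505,-0.52,0],"turn":0},{"claw":-1,"travel":[0.505,-0.52,0],"turn":0}]'
python3 -c "
from h import *
shot('w4')"
```

```text
clock: 6.85
position: [0.535, 0.0243, 0.165]
ee_rot: [0.0, 0.997, 0.081, 0.001]
contact_force: [0.3, 0.4, -0.2]
width: 0.0226
gripper_force: 30.0
clock: 7.35
position: [0.6352, -0.0798, 0.1632]
ee_rot: [-0.0, 0.997, 0.079, -0.0]
contact_force: [-0.9, -0.0, -0.6]
width: 0.0229
gripper_force: 30.0
```

View pics/w4.png

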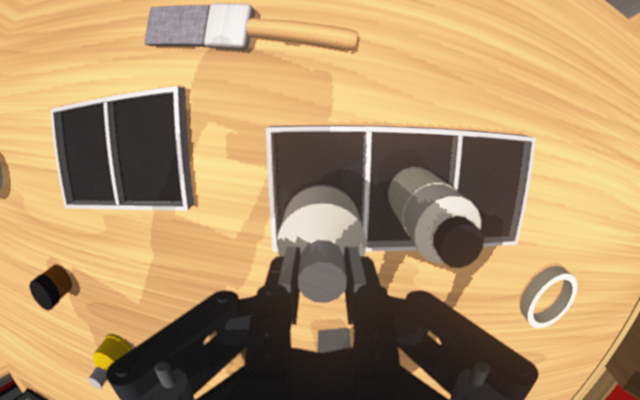

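The cup is held over the near side compartment, and the bottle stands upright in the middle one. Lowering the cup.

```bash
python3 -m inch '[{"claw":-1,"travel":[0,0.005,-0.2],"turn":0},{"claw":-1,"travel":[0,0.005,-0.33],"turn":0},{"claw":-1,"travel":[0,0.005,-0.375],"turn":0},{"claw":-1,"travel":[0,0.005,-0.38],"turn":0},{"claw":-1,"travel":[0,0.005,-0.38],"turn":0}]'
python3 -m inch '[{"claw":-0.1,"travel":[0,0,0],"turn":0},{"claw":-0.1,"travel":[0,0,0],"turn":0},{"claw":-0.1,"travel":[0,0,0],"turn":0},{"claw":-0.1,"travel":[0,0,0.1],"turn":0},{"claw":-0.1,"travel":[0,0,0.3],"turn":0}]'
python3 -m inch '[{"claw":0.2,"travel":[0,0,0.25],"turn":0},{"claw":0.2,"travel":[0,0,0.5],"turn":0},{"claw":0.2,"travel":[-0.25,0.06,0.5],"turn":0.05},{"claw":0.2,"travel":[-0.5,0.12,0.5],"turn":0.05},{"claw":0.2,"travel":[-0.75,0.18,0.5],"turn":0.05}]'
python3 -m inch '[{"claw":0.2,"travel":[-0.3,0.17,0],"turn":0},{"claw":0.2,"travel":[-0.3,0.17,0],"turn":0},{"claw":0.2,"travel":[-0.3,0.17,0],"turn":0},{"claw":0.2,"travel":[-0.3,0.17,0],"turn":0}]'
python3 -c "
from h import *
shot('w5')"
```

```text
clock: 7.9
position: [0.6343, -0.0767, 0.0885]
ee_rot: [0.0, 0.997, 0.081, 0.0]
contact_force: [-0.2, 0.4, -0.3]
width: 0.0228
gripper_force: 30.7
clock: 8.4
position: [0.6324, -0.0774, 0.1447]
ee_rot: [-0.001, 0.997, 0.08, -0.004]
contact_force: [0.5, -0.3, 0.7]
width: 0.0386
gripper_force: 0.0
clock: 8.9
position: [0.4875, -0.0426, 0.2478]
ee_rot: [0.0, 0.987, 0.158, 0.0]
contact_force: [0.1, 0.5, -0.0]
width: 0.0514
gripper_force: 0.0
clock: 9.3
position: [0.4302, -0.0092, 0.2481]
ee_rot: [0.001, 0.987, 0.158, 0.001]
contact_force: [0.2, -0.1, 0.0]
width: 0.051
gripper_force: 0.0
```

View pics/w5.png

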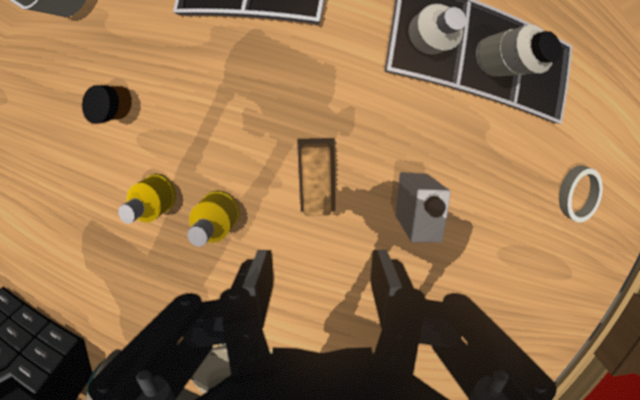

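The cup is standing in its compartment. The block sits near (317,178), its long axis nearly aligned with the tool.

```bash
python3 - <<'E'
from h import *
st,im=load('w5');hsv=cv2.cvtColor(im,cv2.COLOR_BGR2HSV);gray=hsv[...,2]
def rect(m,box,z,n):
    x0,y0,x1,y1=box;k=np.zeros(m.shape,np.uint8);k[y0:y1,x0:x1]=m[y0:y1,x0:x1];k=cv2.morphologyEx(k,cv2.MORPH_OPEN,np.ones((3,3)))
    c=max(cv2.findContours(k,cv2.RETR_EXTERNAL,cv2.CHAIN_APPROX_NONE)[0],key=cv2.contourArea);r=cv2.minAreaRect(c)
    b=np.array([onz('wrist',p,z,st) for p in cv2.boxPoints(r)]);e=[b[1]-b[0],b[2]-b[1]];L=[np.linalg.norm(i) for i in e];l=e[int(L[1]>L[0])]
    print(n,cv2.boxPoints(r).round().tolist(),b.mean(0).round(4),np.round(L,3),round(np.degrees(np.arctan2(l[1],l[0]))%180,1))
rect((hsv[...,2]<65),(290,130,338,220),.01,'sole')
rect((hsv[...,2]>75)&(hsv[...,1]>60),(301,146,335,216),.042,'cork')
for u in [(298,140),(335,139),(332,216),(303,214)]: print(u,gray[u[1],u[0]],onz('wrist',u,.010,st))
print(get_state()['position'])
E
python3 -c "
import cv2;im=cv2.imread('pics/w5.png')[120:230,270:460];cv2.imwrite('pics/c5.png',cv2.resize(im,None,fx=4,fy=4,interpolation=cv2.INTER_CUBIC))"
```

```text
Traceback (most recent call last):
ValueError: max() iterable argument is empty
```

View pics/c5.png

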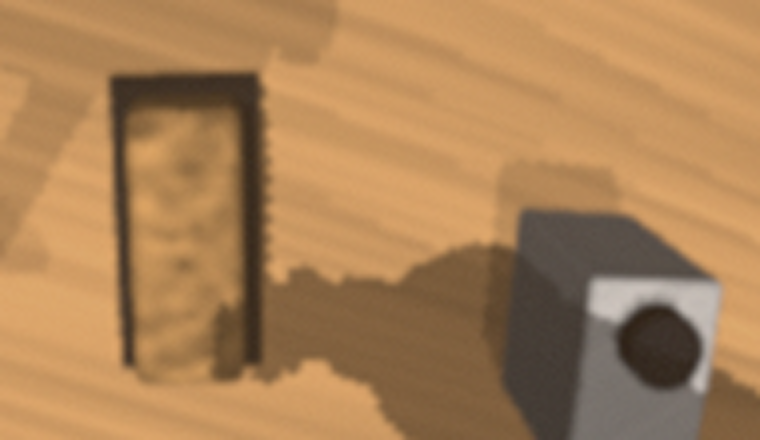

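In the crop, the cork top's corners are at about (302.5,146.5), (330,146.5), (330,215) and (305,215) in full-picture pixels.

```bash
python3 - <<'E'
from h import *
st,im=load('w5')
for n,z,C in(('sole',.01,[(298,139.2),(334.5,138.8),(335,210.5),(301.8,211)]),('cork',.042,[(302.5,146.5),(330,146.5),(330,215),(305,215)]),('can',.08,[(416.5,190),(449.5,190.5),(444,241),(412,241)])):
    b=np.array([onz('wrist',p,z,st) for p in C])
    f=(b[0]+b[1]-b[2]-b[3])/2;w=(b[0]+b[3]-b[1]-b[2])/2
    print(n,b.mean(0).round(4),np.linalg.norm(f).round(3),np.linalg.norm(w).round(3),np.degrees(np.arctan2(f[1],f[0])).round(1),np.degrees(np.arctan2(w[1],w[0])).round(1)-90)
print(st,get_state()['position'])
E
```

```text
sole [ 0.4223 -0.0066] 0.089 0.042 19.7 19.0
cork [ 0.4233 -0.0061] 0.078 0.029 19.0 18.200000000000003
can [ 0.4355 -0.1286] 0.057 0.037 19.8 17.099999999999994
{'position': array([ 0.43022092, -0.0092129 ,  0.24810021]), 'ee_rot': array([7.57202988e-04, 9.87380030e-01, 1.58360867e-01, 1.39259010e-03])} [ 0.43074519 -0.00943926  0.24791264]
```

```bash
python3 -m inch '[{"claw":0.2,"travel":[-0.035,0.015,-0.25],"turn":0.006},{"claw":0.2,"travel":[-0.035,0.015,-0.5],"turn":0.006},{"claw":0.2,"travel":[-0.035,0.015,-0.75],"turn":0.006},{"claw":0.2,"travel":[-0.035,0.015,-0.95],"turn":0.006},{"claw":0.2,"travel":[-0.035,0.015,-1.0],"turn":0.006}]' 35
python3 -m inch '[{"claw":0.2,"travel":[0,0,-0.06],"turn":0},{"claw":0.2,"travel":[0,0,-0.06],"turn":0},{"claw":-1,"travel":[0,0,-0.06],"turn":0},{"claw":-1,"travel":[0,0,-0.06],"turn":0},{"claw":-1,"travel":[0,0,-0.06],"turn":0}]'
python3 -m inch '[{"claw":-1,"travel":[0,0,0],"turn":0},{"claw":-1,"travel":[0,0,0],"turn":0}]'
```

```text
clock: 9.85
position: [0.4204, -0.006, 0.0436]
ee_rot: [-0.001, 0.986, 0.167, -0.004]
contact_force: [-0.4, 0.3, 1.7]
width: 0.0512
gripper_force: 0.0
clock: 10.35
position: [0.4232, -0.0061, 0.0366]
ee_rot: [0.001, 0.986, 0.167, 0.001]
contact_force: [1.0, -0.2, 1.7]
width: 0.0314
gripper_force: 35.8
clock: 10.55
position: [0.4232, -0.0061, 0.0365]
ee_rot: [0.001, 0.986, 0.167, 0.002]
contact_force: [0.4, -0.8, 7.0]
width: 0.0314
gripper_force: 36.4
```

```bash
python3 -m inch '[{"claw":-1,"travel":[0,0,0.25],"turn":0},{"claw":-1,"travel":[0,0,0.5],"turn":0},{"claw":-1,"travel":[0,0,0.8],"turn":0},{"claw":-1,"travel":[0.1,-0.1,0.8],"turn":-0.02},{"claw":-1,"travel":[0.26,-0.26,0.8],"turn":-0.0556}]'
python3 -m inch '[{"claw":-1,"travel":[0.17,-0.17,0],"turn":0},{"claw":-1,"travel":[0.34,-0.35,0],"turn":0},{"claw":-1,"travel":[0.51,-0.52,0],"turn":0},{"claw":-1,"travel":[0.68,-0.7,0],"turn":0},{"claw":-1,"travel":[0.85,-0.87,0],"turn":0}]'
python3 -m inch '[{"claw":-1,"travel":[0.1,-0.105,0],"turn":0},{"claw":-1,"travel":[0.1,-0.105,0],"turn":0},{"claw":-1,"travel":[0.1,-0.105,-0.2],"turn":0},{"claw":-1,"travel":[0.1,-0.105,-0.35],"turn":0},{"claw":-1,"travel":[0.1,-0.105,-0.35],"turn":0}]'
python3 -c "
from h import *
shot('w6')"
```

```text
clock: 11.05
position: [0.474, -0.057, 0.1989]
ee_rot: [0.0, 0.997, 0.08, 0.003]
contact_force: [0.4, 0.4, -0.9]
width: 0.0313
gripper_force: 35.5
clock: 11.55
position: [0.6446, -0.2332, 0.195]
ee_rot: [-0.0, 0.997, 0.081, -0.0]
contact_force: [0.9, 0.1, -0.0]
width: 0.0312
gripper_force: 35.5
clock: 12.05
position: [0.6598, -0.2504, 0.1201]
ee_rot: [-0.003, 0.997, 0.081, -0.005]
contact_force: [-0.1, -0.7, -1.6]
width: 0.0316
gripper_force: 35.4
```

View pics/w6.png

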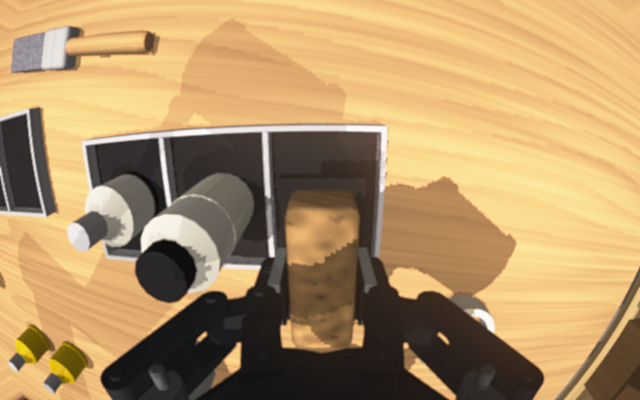

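The block is held over the free side compartment, lengthways along the tray's x. I'm shifting it 8 mm away from the bottle for knuckle clearance, then lowering.

```bash
python3 -m inch '[{"claw":-1,"travel":[0.01,-0.04,0],"turn":0},{"claw":-1,"travel":[0.01,-0.04,-0.2],"turn":0},{"claw":-1,"travel":[0.01,-0.04,-0.35],"turn":0},{"claw":-1,"travel":[0.01,-0.04,-0.425],"turn":0},{"claw":-1,"travel":[0.01,-0.04,-0.425],"turn":0}]'
python3 -m inch '[{"claw":-1,"travel":[0,0,-0.005],"turn":0},{"claw":-0.05,"travel":[0,0,-0.005],"turn":0},{"claw":-0.05,"travel":[0,0,0],"turn":0},{"claw":-0.05,"travel":[0,0,0.1],"turn":0},{"claw":-0.05,"travel":[0,0,0.3],"turn":0}]'
python3 -m inch '[{"claw":0.2,"travel":[0,0,0.25],"turn":0},{"claw":0.2,"travel":[0,0,0.5],"turn":0},{"claw":0.2,"travel":[0,0,0.7],"turn":0},{"claw":0.2,"travel":[-0.2,0.1,0.75],"turn":0.045},{"claw":0.2,"travel":[-0.4,0.2,0.75],"turn":0.045}]'
python3 -m inch '[{"claw":0.2,"travel":[-0.74,0.45,0],"turn":0},{"claw":0.2,"travel":[-0.74,0.45,0],"turn":0},{"claw":0.2,"travel":[-0.74,0.45,0],"turn":0},{"claw":0.2,"travel":[-0.74,0.45,0],"turn":0},{"claw":0.2,"travel":[-0.74,0.45,0],"turn":0}]'
python3 -c "
from h import *
shot('w7')"
```

```text
clock: 12.6
position: [0.6667, -0.2615, 0.0413]
ee_rot: [0.001, 0.997, 0.081, 0.001]
contact_force: [1.2, 0.7, -0.2]
width: 0.031
gripper_force: 36.8
clock: 13.1
position: [0.6639, -0.2599, 0.098]
ee_rot: [-0.002, 0.997, 0.081, -0.003]
contact_force: [0.7, 0.3, -0.6]
width: 0.0404
gripper_force: 0.0
clock: 13.6
position: [0.5872, -0.2216, 0.2541]
ee_rot: [0.002, 0.988, 0.152, 0.003]
contact_force: [-0.0, 0.7, -0.0]
width: 0.0512
gripper_force: 0.0
clock: 14.1
position: [0.4348, -0.1289, 0.2516]
ee_rot: [0.0, 0.988, 0.151, 0.0]
contact_force: [1.4, -1.0, 0.6]
width: 0.0512
gripper_force: 0.0
```

View pics/w7.png

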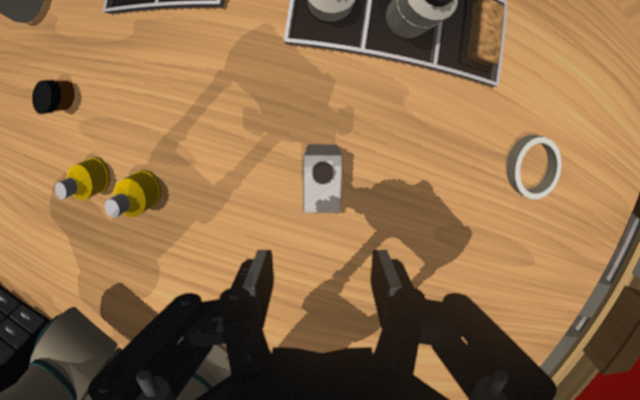

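The block is down in its compartment. The can's top face spans about (304,157) to (341,213) and is well aligned with the tool.

```bash
python3 - <<'E'
from h import *
st,im=load('w7')
b=np.array([onz('wrist',p,.08,st) for p in [(304,157),(342,157),(341,213),(305,213)]])
f=(b[0]+b[1]-b[2]-b[3])/2;w=(b[0]+b[3]-b[1]-b[2])/2
print(b.mean(0).round(4),np.linalg.norm(f).round(3),np.linalg.norm(w).round(3),np.degrees(np.arctan2(f[1],f[0])).round(1),np.degrees(np.arctan2(w[1],w[0])).round(1)-90)
print(get_state()['position'])
E
```

```text
[ 0.4343 -0.1302] 0.057 0.037 17.5 17.5
[ 0.4372736  -0.13036012  0.25170932]
```

```bash
python3 -m inch '[{"claw":0.5,"travel":[-0.01,0,-0.25],"turn":0},{"claw":0.5,"travel":[-0.01,0,-0.5],"turn":0},{"claw":0.5,"travel":[-0.01,0,-0.75],"turn":0},{"claw":0.5,"travel":[-0.01,0,-0.98],"turn":0},{"claw":0.5,"travel":[-0.01,0,-0.98],"turn":0}]' 40
python3 -m inch '[{"claw":-1,"travel":[0,0,0],"turn":0},{"claw":-1,"travel":[0,0,0],"turn":0},{"claw":-1,"travel":[0,0,0],"turn":0},{"claw":-1,"travel":[0,0,0],"turn":0},{"claw":-1,"travel":[0,0,0],"turn":0}]'
```

```text
clock: 14.65
position: [0.4334, -0.13, 0.0498]
ee_rot: [-0.003, 0.989, 0.151, -0.005]
contact_force: [-0.5, -0.3, 0.0]
width: 0.064
gripper_force: 0.0
clock: 15.15
position: [0.4376, -0.1316, 0.0563]
ee_rot: [0.001, 0.989, 0.151, 0.002]
contact_force: [-0.2, 0.0, 6.9]
width: 0.0375
gripper_force: 41.2
```

```bash
python3 -m inch '[{"claw":-1,"travel":[0,0,0.25],"turn":0},{"claw":-1,"travel":[0,0,0.5],"turn":0},{"claw":-1,"travel":[0.15,0.16,0.5],"turn":-0.025},{"claw":-1,"travel":[0.31,0.33,0.5],"turn":-0.05},{"claw":-1,"travel":[0.47,0.5,0.5],"turn":-0.05}]'
python3 -m inch '[{"claw":-1,"travel":[0.16,0.17,0],"turn":0},{"claw":-1,"travel":[0.32,0.34,0],"turn":0},{"claw":-1,"travel":[0.48,0.51,0],"turn":0},{"claw":-1,"travel":[0.61,0.66,0],"turn":0},{"claw":-1,"travel":[0.61,0.66,0],"turn":0}]'
python3 -c "
from h import *
shot('w8')
print(get_state()['position'])"
```

```text
clock: 15.65
position: [0.5309, -0.03, 0.156]
ee_rot: [0.001, 0.997, 0.072, 0.001]
contact_force: [1.2, -0.4, -0.6]
width: 0.0374
gripper_force: 41.5
clock: 16.15
position: [0.6552, 0.1054, 0.1544]
ee_rot: [-0.001, 0.997, 0.075, 0.002]
contact_force: [-0.4, -0.9, -0.8]
width: 0.0375
gripper_force: 41.3
[0.65288924 0.1031373  0.15419988]
```

View pics/w8.png

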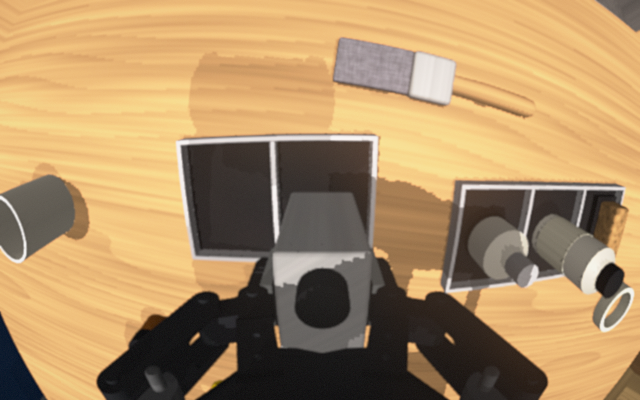

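The can is over the right compartment of the two-compartment tray. Lowering, releasing, then going above the jar.

```bash
python3 -m inch '[{"claw":-1,"travel":[0,0,-0.22],"turn":0},{"claw":-1,"travel":[0,0,-0.4],"turn":0},{"claw":-1,"travel":[0,0,-0.475],"turn":0},{"claw":-1,"travel":[0,0,-0.48],"turn":0},{"claw":-1,"travel":[0,0,-0.48],"turn":0}]'
python3 -m inch '[{"claw":0.25,"travel":[0,0,0],"turn":0},{"claw":0.25,"travel":[0,0,0],"turn":0},{"claw":0.25,"travel":[0,0,0],"turn":0},{"claw":0.25,"travel":[0,0,0.1],"turn":0},{"claw":0.25,"travel":[0,0,0.3],"turn":0}]'
python3 -m inch '[{"claw":0.25,"travel":[0,0,0.25],"turn":0},{"claw":0.25,"travel":[0,0,0.5],"turn":0},{"claw":0.7,"travel":[-0.17,0.14,0.65],"turn":0},{"claw":0.7,"travel":[-0.35,0.3,0.65],"turn":0},{"claw":0.7,"travel":[-0.53,0.45,0.65],"turn":0}]'
python3 -m inch '[{"claw":0.7,"travel":[-0.53,0.445,0],"turn":0},{"claw":0.7,"travel":[-0.53,0.445,0],"turn":0},{"claw":0.7,"travel":[-0.53,0.445,0],"turn":0},{"claw":0.7,"travel":[-0.53,0.445,0],"turn":0},{"claw":0.7,"travel":[-0.53,0.445,0],"turn":0}]'
python3 - <<'E'
from h import *
st,im=shot('w9');hsv=cv2.cvtColor(im,cv2.COLOR_BGR2HSV)
k=np.zeros(im.shape[:2],np.uint8);k[130:245,260:385]=(hsv[130:245,260:385,2]<60)
for c in cv2.findContours(k,cv2.RETR_EXTERNAL,cv2.CHAIN_APPROX_NONE)[0]:
    if cv2.contourArea(c)>150:
        (x,y),r=cv2.minEnclosingCircle(c);print(x,y,r,onz('wrist',(x,y),.054,st),onz('wrist',(x+r,y),.054,st)-onz('wrist',(x-r,y),.054,st))
print(get_state()['position'])
E
```

```text
clock: 16.7
position: [0.6508, 0.1, 0.0588]
ee_rot: [0.0, 0.997, 0.073, -0.001]
contact_force: [-0.7, -0.5, -1.4]
width: 0.0375
gripper_force: 41.6
clock: 17.2
position: [0.6494, 0.1009, 0.1157]
ee_rot: [-0.0, 0.997, 0.073, -0.004]
contact_force: [0.6, 0.4, 0.0]
width: 0.0535
gripper_force: 0.0
clock: 17.7
position: [0.5456, 0.192, 0.2503]
ee_rot: [-0.0, 0.997, 0.072, 0.002]
contact_force: [0.3, 1.0, -0.7]
width: 0.0727
gripper_force: 0.0
clock: 18.2
position: [0.4396, 0.2805, 0.2489]
ee_rot: [0.0, 0.997, 0.074, 0.001]
contact_force: [-0.2, -0.9, -0.3]
width: 0.0723
gripper_force: 0.0
317.3333435058594 175.3333282470703 22.961416244506836 [0.44303414 0.28573191] [ 0.00714987 -0.0479394 ]
[0.44050448 0.28001504 0.24879766]
```

View pics/w9.png

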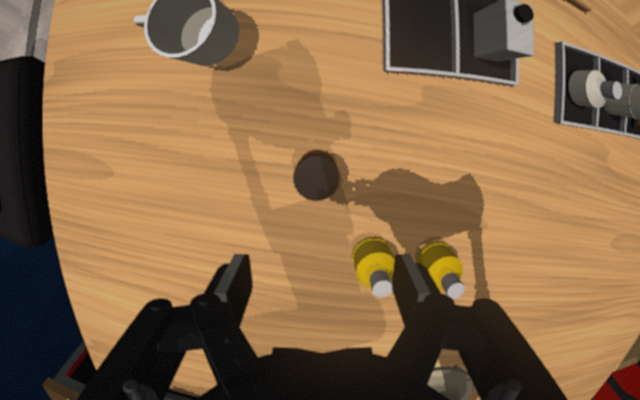

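The jar's lid is a dark circle centred at about (317,175), or (0.442, 0.284); the can stands in its compartment. Next comes the jar grasp.

```bash
python3 -m inch '[{"claw":0.9,"travel":[0.005,0.018,-0.25],"turn":0},{"claw":0.9,"travel":[0.005,0.018,-0.5],"turn":0},{"claw":0.9,"travel":[0.005,0.018,-0.75],"turn":0},{"claw":0.9,"travel":[0.005,0.018,-0.95],"turn":0},{"claw":0.9,"travel":[0.005,0.018,-1.0],"turn":0}]' 40
python3 -m inch '[{"claw":0.9,"travel":[0,0,-0.05],"turn":0},{"claw":-1,"travel":[0,0,-0.05],"turn":0},{"claw":-1,"travel":[0,0,-0.05],"turn":0},{"claw":-1,"travel":[0,0,-0.05],"turn":0},{"claw":-1,"travel":[0,0,-0.05],"turn":0}]'
python3 -m inch '[{"claw":-1,"travel":[0,0,0],"turn":0},{"claw":-1,"travel":[0,0,0],"turn":0}]'
```

```text
clock: 18.75
position: [0.4393, 0.2812, 0.0442]
ee_rot: [0.002, 0.997, 0.072, -0.004]
contact_force: [-1.0, -0.0, 1.0]
width: 0.0812
gripper_force: 0.0
clock: 19.25
position: [0.4427, 0.2845, 0.0404]
ee_rot: [-0.001, 0.997, 0.073, 0.002]
contact_force: [1.2, 0.1, 6.4]
width: 0.049
gripper_force: 41.7
clock: 19.45
position: [0.4427, 0.2845, 0.0404]
ee_rot: [-0.001, 0.997, 0.073, 0.002]
contact_force: [1.3, -0.2, 7.6]
width: 0.0492
gripper_force: 41.8
```

```bash
python3 -m inch '[{"claw":-1,"travel":[0,0,0.2],"turn":0},{"claw":-1,"travel":[0,0,0.4],"turn":0},{"claw":-1,"travel":[0.2,-0.09,0.4],"turn":0},{"claw":-1,"travel":[0.4,-0.18,0.4],"turn":0},{"claw":-1,"travel":[0.6,-0.27,0.4],"turn":0}]'
python3 -m inch '[{"claw":-1,"travel":[0.2,-0.09,0],"turn":0},{"claw":-1,"travel":[0.38,-0.18,0],"turn":0},{"claw":-1,"travel":[0.38,-0.18,0],"turn":0},{"claw":-1,"travel":[0.38,-0.18,0],"turn":0}]'
python3 -c "
from h import *
shot('w10')
print(get_state()['position'])"
```

```text
clock: 19.95
position: [0.5618, 0.2294, 0.1196]
ee_rot: [-0.0, 0.997, 0.074, 0.001]
contact_force: [-0.1, 0.5, -2.3]
width: 0.0488
gripper_force: 42.5
clock: 20.35
position: [0.6369, 0.1931, 0.118]
ee_rot: [-0.0, 0.997, 0.072, -0.001]
contact_force: [-1.4, 0.8, -2.2]
width: 0.0492
gripper_force: 42.5
[0.63581034 0.19366981 0.11801025]
```

View pics/w10.png

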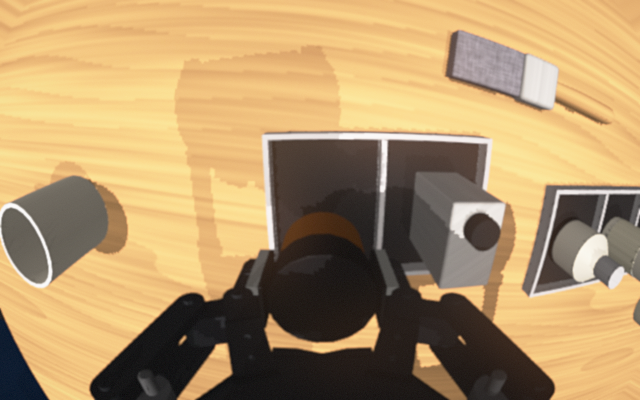

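The jar is over the left compartment, with the can upright beside it. Lowering, releasing, backing off for a final look.

```bash
python3 -m inch '[{"claw":-1,"travel":[0,0.01,-0.2],"turn":0},{"claw":-1,"travel":[0,0.01,-0.33],"turn":0},{"claw":-1,"travel":[0,0.01,-0.375],"turn":0},{"claw":-1,"travel":[0,0.01,-0.38],"turn":0},{"claw":-1,"travel":[0,0.01,-0.38],"turn":0}]'
python3 -m inch '[{"claw":0.45,"travel":[0,0,0],"turn":0},{"claw":0.45,"travel":[0,0,0],"turn":0},{"claw":0.45,"travel":[0,0,0],"turn":0},{"claw":0.45,"travel":[0,0,0.1],"turn":0},{"claw":0.45,"travel":[0,0,0.3],"turn":0}]'
python3 -m inch '[{"claw":0.45,"travel":[0,0,0.25],"turn":0},{"claw":0.45,"travel":[0,0,0.5],"turn":0},{"claw":0.45,"travel":[-0.2,0,0.7],"turn":0},{"claw":0.45,"travel":[-0.45,0,0.8],"turn":0},{"claw":0.45,"travel":[-0.7,0,0.8],"turn":0}]'
python3 -m inch '[{"claw":0.45,"travel":[-0.25,0,0],"turn":0},{"claw":0.45,"travel":[-0.5,0,0],"turn":0},{"claw":0.45,"travel":[-0.7,0,0],"turn":0},{"claw":0.45,"travel":[-0.7,0,0],"turn":0}]'
python3 - <<'E'
from h import *
t=imaging.get_image("top")[125:275,180:470,::-1];s=imaging.get_image("scene")[80:350,140:440,::-1]
t=cv2.resize(t,(780,403)[:2] if 0 else (600,310),interpolation=cv2.INTER_CUBIC);s=cv2.resize(s,(300,270))
o=np.zeros((590,600,3),np.uint8);o[:310]=t;o[315:585,:300]=s
cv2.imwrite("pics/fin.png",o)
E
```

```text
clock: 20.9
position: [0.6349, 0.1966, 0.0441]
ee_rot: [-0.0, 0.997, 0.074, -0.001]
contact_force: [-3.2, -0.8, 3.9]
width: 0.049
gripper_force: 43.2
clock: 21.4
position: [0.6344, 0.1952, 0.0994]
ee_rot: [0.001, 0.997, 0.073, -0.004]
contact_force: [-0.7, -0.4, -0.4]
width: 0.0614
gripper_force: 0.0
clock: 21.9
position: [0.5071, 0.1961, 0.265]
ee_rot: [-0.001, 0.997, 0.073, 0.004]
contact_force: [-0.3, -0.8, 0.3]
width: 0.062
gripper_force: 0.0
clock: 22.3
position: [0.3603, 0.1952, 0.2618]
ee_rot: [0.0, 0.997, 0.074, -0.002]
contact_force: [0.1, 0.5, 0.3]
width: 0.0619
gripper_force: 0.0
```

View pics/fin.png

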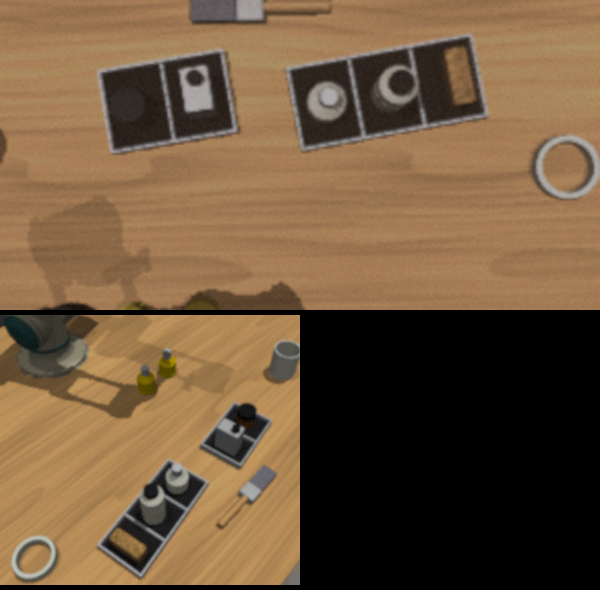

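The five parts stand in their compartments (bottle mid, cup and block either side, jar and can in the other tray). The bystanders haven't moved and the gripper is clear.

```bash
python3 -c "
from rig import ticket
print(ticket.sign_off())"
```

```text
the job is handed in; nothing more can be done
None
```

Both kits are made up and the job is handed in at about 22 s of the 115 s allowed: the bottle is in the middle compartment with the cup and block on either side, the jar and can are in the two-compartment tray, and the final pictures show all five upright, with the tape roll, mug and brush left alone.

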